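Slide the bottle onto the reading mark

TASK

Push the tall amber bottle with the red cap across the counter, low down on its body so that it slides upright without tipping, until it stands wholly inside the round blue mark in front of the bottle checker; do not grip or lift it. Then, and only then, press the checker's green button fully down and let it come back up. Leave the other bottle, the tubs and everything else where they are.

Things in the scene. Friction and masses are not known exactly. Their poses are not given: they have to be found in the camera images.
- bottle: the bottle to check: upright amber glass bottle with a RED cap, paper label, round body 50 mm in diameter, 180 mm high overall (straight low down, narrower neck), mass about 0.2 to 0.45 kg. Loose, stands on the counter; pushed much above 25 mm over the counter it may tip over. Origin: centre of its underside, z up.
- spare: a bottle of the same shape and size with a WHITE cap. Loose bystander: leave alone. Origin: centre of its underside. The two bottles stand well to the left and right of the mark; which one is on which side varies.
- checker: bottle checker, fixed, turned up to 0.2 rad. Origin: centre of the round blue mark, 80 mm across (pale blue inside a dark blue rim), printed flat on the counter between the robot and the checker. x axis points from the mark to the checker's reader (away from the robot), y left, z up. The mark is flat: the bottle slides onto it freely.
- housing_top (a point): middle of the top of the checker's white housing (axes as the checker's), 45 mm above the counter: 100 mm along x, 240 mm along y; its front is 110 mm from the mark's centre. Its far edge is 57 mm high; a grey reader head, 50 x 80 mm and 100 mm high, stands at the middle of its front. The green button is right of the head, 95 mm right of the mark's centre line.
- start_top (a point): centre of the top face of the green round push button (32 mm across) on the checker's housing; pressed straight down.
- start (a joint): travel of the green button in m: 0 is up, 0.006 fully down; a spring returns it; fully down takes about 5 N.
- tub_red: round white plastic tub with a white lid and a small red dot on top, 96 mm across and 121 mm high. Loose bystander: leave alone. Origin: centre of its underside.
- tub_yellow: round white plastic tub with a white lid and a small yellow dot on top, 96 mm across and 121 mm high. Loose bystander: leave alone. Origin: centre of its underside.
- jar: small amber jar with black lid, 56 mm across, 75 mm high, near the left edge. Loose bystander: leave alone. Origin: centre of its underside.
- cup: clear plastic cup, 64 mm across, 70 mm high, near the right edge. Loose bystander: leave alone. Origin: centre of its underside.
- bowl: steel bowl, 140 mm across, 50 mm high, standing on the pan of the scale far to the left. Loose bystander: leave alone. Origin: centre of its underside.

How it is judged:
By the outcome, as a careful person would: the job done as asked, in the order asked, and still so for the second after the job is handed in, with the robot touching nothing.
It also fails if it takes over 54 s, if anything falls off the work surface, if the arm or the gripper's body presses on something with over 40 N, if the wrist force passes 120 N, or if a joint passes its speed limit or range.

ROBOT

A 7-joint arm with a two-finger parallel gripper is mounted at the origin on the work surface. World frame = base frame: x ahead of the robot, y to its left, z up, the work surface at z = 0. Lengths are in mm, angles in rad, forces in N, time in s.
With the tool pointing down it reaches from about 425 to 875 mm from the base axis. Payload 8.4 kg.
Tool frame: the origin (TCP) lies at the very end of the fingers, on their centre line; the grasp point (between the pads) lies 19 mm behind it (robot.grip_point_offset is the distance from the TCP to the grasp point, in mm); z points along the fingers, y is the line along which they close (so a half turn about z gives the same grasp; the last joint's range is limited). The gripper opens to 87 mm and grips with 3 to 60 N. Pads are 19 mm wide; open, the fingers measure 117 mm over their backs; the gripper's body (75 mm by 190 mm) begins 51 mm behind the grasp point.
Start: joints at [-1.306, 0.333, 0.04, 1.465, -0.013, 1.343, -0.059], TCP at [231.288, 607.429, 222.546] pointing down, gripper open.
Joint ranges: [-2.58, 2.58], [-0.38, 2.09], [-1.3, 1.39], [0.25, 2.4], [-1.5, 4.64], [0.08, 2.09], [-2.65, 2.65]. Speed limits (rad/s): [2.22, 2.22, 2.79, 2.79, 3.14, 3.14, 3.14].

INTERFACE

Orientations are given as a unit quaternion [w, x, y, z].
In Python, from station import robot, viewer, order gives the robot as it stands. The module is installed in compiled form; this text tells all that it offers.
- The arm moves only by the tool play_rows, never from a script. Its arguments are lists of equal length, an entry for each row: "translation": the shift along the world's x, y, z in mm, a list of three; "angular": the turn, a rotation vector about the world's x, y, z in degrees, a list of three. A call has 1 to 20 rows; each row shifts and turns the commanded pose from where the row before left it; what a row does not reach is not made up. A row lasts 1/10 s, in which the tool goes at most 50 mm and 8.59 degrees, less where a joint would pass 70% of its speed; a pose out of reach is approached as far as the arm can. A call is refused whole if a number of a shift passes 50 or a number of a turn 8.59, either way. A call with a gripper value outside its range is refused whole. "jaw" is the opening, from 0 (shut) to 1 (fully open), set as the call begins (left out, the last holds). The fingers move at their own pace and stop on an object; "grip_force" is the grip in N (left out, the last holds). Time passes only in rows, so rows that do not move let the fingers close. It gives the time, the measured TCP pose, the force, the opening and the grip force at its end, in the units of the state.
- robot.observe(): the state, without advancing time (a new reading comes with each control period).
- viewer.grab_frame(name): name is "scene" or "top" or "wrist"; returns the picture (420x560x3 uint8, red, green, blue); there is no depth.
- viewer.camera_params(name): a dict with "fov_y" (degrees; the focal length in pixels is half the picture's height over the tangent of half this angle, whatever the lens; pixels are square), "cx", "cy" (the principal point, pixels), "rvec" (rotation vector, rad) and "tvec" (3), from world to camera coordinates, as OpenCV has them. Camera axes: x right, y down, z forward; pixel columns grow to the right and rows downward; lengths in mm; the calibration is good to about 2 mm. A picture is of the moment at which its call begins: read the wrist's pose just before it. camera_params takes no time and is no camera call; for the wrist camera it gives the pose at the moment of the call.
- order.sign_off(): hands the job in; it is judged then, once.
The state is a dict: "clock": time; "qpos": joint angles; "dq": joint speeds; "effort": joint torques, N m; "ee_pos": TCP position; "orientation": TCP orientation; "contact_force": force on the tool from outside, world axes, zero at the start; "wrist_torque": the same for the moment, N m; "opening": finger opening in mm; "grip_force": force on a finger pad.
Only numpy, scipy, OpenCV 4.12 (cv2) and the standard library are available. Lean on these libraries where they do the work, as an engineer would, in place of code of your own. Each camera call takes 0.05 s, during which the arm holds its last target. There are 200 camera calls.

## Working session

There is one attempt and no reset: what is moved stays moved. The work goes in short steps, Python scripts to look and compute and a tool call to move; the robot and the scene stay as the last step left them, time stands still between calls to the robot, and variables do not carry over. Pictures are saved under pics/ and viewed, at most 13 in all, crops included, and the job is handed in when it is done.

Besides the shell and the picture viewer there is one more tool, called after "Emit:" in YAML: its name, and indented under it one key for each argument. play_rows: Moves the arm, as the interface text tells. Its arguments: {"type":"object","properties":{"translation":{"type":"array"},"angular":{"type":"array"},"jaw":{"type":"number"},"grip_force":{"type":"number"}},"required":["translation","angular"]}

```bash
mkdir -p pics; python3 - <<'E'
from station import robot, viewer, order
import cv2
s=robot.observe();print(s['clock'],s['ee_pos'],s['orientation'],s['contact_force'])
for n in('scene','top'):
    cv2.imwrite(f'pics/{n}0.png',viewer.grab_frame(n)[:,:,::-1]);print(n,viewer.camera_params(n))
E
```

```text
0.0 [231.14444833 607.03055399 221.65999197] [-7.81100920e-05  1.80897850e-01  9.83501565e-01 -7.95546988e-04] [ 0.75412174  0.01323581 -0.59865309]
scene {'fov_y': 52.31767267127465, 'cx': 276.50213364432517, 'cy': 212.3460520477991, 'rvec': array([ 2.36175392,  0.78473296, -0.26337188]), 'tvec': array([-418.47338822, -176.78085109, 1685.62760227])}
top {'fov_y': 47.45725808011127, 'cx': 277.95614683737523, 'cy': 212.93556500685108, 'rvec': array([ 2.13605772, -2.16673762,  0.14255758]), 'tvec': array([  48.10016564,  508.52033313, 1568.68844655])}
```

View pics/scene0.png

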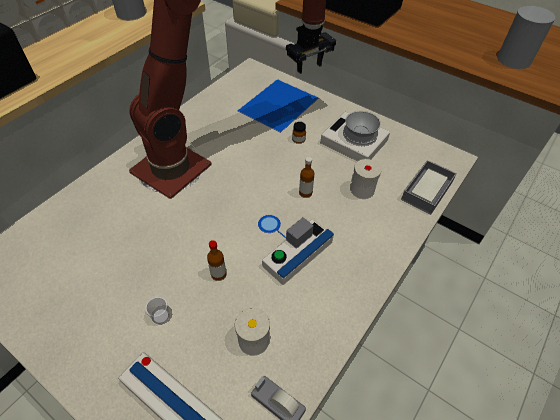

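View pics/top0.png

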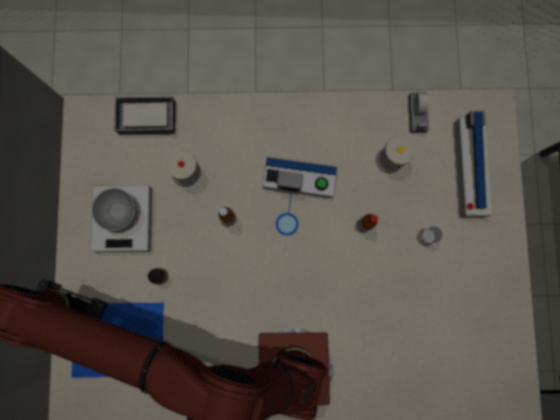

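The scene shows the red-capped bottle at right (cap at (213,244) in scene, (374,217) in top), the mark at (269,224) / (287,224), and the green button at (279,256) / (321,184). The spare is on the left. Next I locate them.

```bash
cat > h.py <<'E'
import cv2, numpy as np
from station import robot, viewer, order
def ray(n,px,z,p=None):
    p=p or viewer.camera_params(n)
    f=210/np.tan(np.radians(p['fov_y']/2)); R,_=cv2.Rodrigues(np.array(p['rvec']))
    d=R.T@np.array([(px[0]-p['cx'])/f,(px[1]-p['cy'])/f,1]); c=-R.T@np.array(p['tvec'])
    return (c+d*(z-c[2])/d[2])
def blob(im,lo,hi,near,r):
    hsv=cv2.cvtColor(im,cv2.COLOR_BGR2HSV); m=cv2.inRange(hsv,lo,hi)
    if lo[0]==0: m|=cv2.inRange(hsv,(170,)+tuple(lo[1:]),(180,255,255))
    k=np.zeros_like(m); cv2.circle(k,near,r,255,-1); m&=k
    c=max(cv2.findContours(m,cv2.RETR_EXTERNAL,cv2.CHAIN_APPROX_NONE)[0],key=cv2.contourArea)
    (e,ax,_)=cv2.fitEllipse(cv2.convexHull(c)); return e,ax,m
E
python3 - <<'E'
from h import *
P={'scene':dict(mark=(269,224),btn=(279,256),cap=(213,244)),'top':dict(mark=(287,224),btn=(321,184),cap=(373,218))}
H={'mark':((98,70,50),(125,255,255),0,20),'btn':((45,80,40),(85,255,255),50,14),'cap':((0,140,70),(6,255,255),180,10)}
for n in P:
    im=cv2.imread(f'pics/{n}0.png')
    for k,px in P[n].items():
        lo,hi,z,r=H[k]; e,ax,m=blob(im,lo,hi,px,r); print(n,k,np.round(e,1),np.round(ax,1),ray(n,e,z).round(1),ray(n,e,z-12).round(1))
    for k,px,z in (('spare',(308,162) if n=='scene' else (224,212),180),('tubY',(252,324) if n=='scene' else (401,149),121)): print(n,k,ray(n,px,z).round())
im=cv2.imread('pics/top0.png')[140:260,200:400]; im2=cv2.imread('pics/scene0.png')[190:300,190:350]
cv2.imwrite('pics/c.png',np.hstack([cv2.resize(im,(400,300)),cv2.resize(im2,(400,300))]))
E
```

```text
scene mark [271.6 226.4] [19.6 30.1] [493.    9.1   0. ] [487.7  16.2 -12. ]
scene btn [278.6 254.4] [ 9.6 10. ] [601.1 -96.7  50. ] [596.6 -90.3  38. ]
scene cap [212.5 244.4] [7.4 9.3] [ 475.5 -253.1  180. ] [ 469.  -247.8  168. ]
scene spare [508. 195. 180.]
scene tubY [ 702. -356.  121.]
top mark [286.6 223.7] [22.2 22.8] [476.2  11.9   0. ] [477.6  11.7 -12. ]
top btn [321.3 182.9] [10.1 10.6] [ 606.4 -105.7   50. ] [ 608.7 -106.8   38. ]
top cap [373.4 218.5] [6.9 7.5] [ 468.4 -249.3  180. ] [ 469.8 -251.7  168. ]
top spare [495. 205. 180.]
top tubY [ 700. -359.  121.]
```

View pics/c.png

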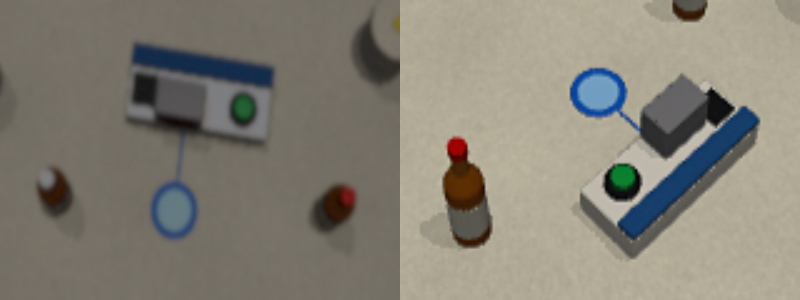

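```bash
python3 - <<'E'
from h import *
print('mark scene',ray('scene',(269.2,223.7),0).round(1))
print('cup top rim?',ray('top',(428,237),70).round(),'base',ray('top',(430,236),0).round())
print('cup scene rim',ray('scene',(158,306),70).round(),'base',ray('scene',(159,315),0).round())
print('bottle base front scene',ray('scene',(190+70*.4,190+238*110/300),0).round())
a=cv2.resize(cv2.imread('pics/top0.png')[180:270,340:460],(400,300)); b=cv2.resize(cv2.imread('pics/scene0.png')[230:335,120:260],(400,300))
cv2.imwrite('pics/c2.png',np.hstack([a,b]))
E
```

```text
mark scene [479.   13.4   0. ]
cup top rim? [ 418. -446.   70.] base [ 427. -475.    0.]
cup scene rim [ 434. -460.   70.] base [ 421. -464.    0.]
bottle base front scene [ 478. -258.   -0.]
```

View pics/c2.png

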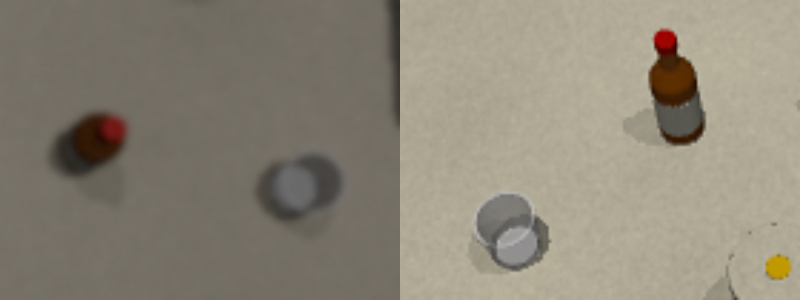

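Emit:
play_rows:
  translation:
    - [27,-31,10]
    - [27,-31,10]
    - [27,-31,10]
    - [27,-31,10]
    - [27,-31,10]
    - [27,-31,10]
    - [27,-31,10]
    - [27,-31,10]
    - [27,-31,10]
    - [27,-31,10]
    - [3,-32,0]
    - [3,-32,0]
    - [3,-32,0]
    - [3,-32,0]
    - [3,-32,0]
    - [3,-32,0]
    - [3,-32,0]
    - [3,-32,0]
    - [3,-32,0]
    - [3,-32,0]
  angular:
    - [0,0,-3.5]
    - [0,0,-3.5]
    - [0,0,-3.5]
    - [0,0,-3.5]
    - [0,0,-3.5]
    - [0,0,-3.5]
    - [0,0,-3.5]
    - [0,0,-3.5]
    - [0,0,-3.5]
    - [0,0,-3.5]
    - [0,0,-3.5]
    - [0,0,-3.5]
    - [0,0,-3.5]
    - [0,0,-3.5]
    - [0,0,-3.5]
    - [0,0,-3.5]
    - [0,0,-3.5]
    - [0,0,-3.5]
    - [0,0,-3.5]
    - [0,0,-3.5]
  jaw: 0.35
  grip_force: 30

```text
clock: 2.1
ee_pos: [531.1, -25.2, 322.6]
orientation: [-0.0, 0.714, 0.7, 0.0]
contact_force: [0.1, -0.2, -0.4]
opening: 30.8
grip_force: 0.0
```

The bottle stands at about (470,-250), the cup at about (424,-465), and the mark at about (478,12). I'll tilt the tool so the gripper body trails behind, then come down on the bottle's right side.

Emit:
play_rows:
  translation:
    - [-5,-24,0]
    - [-5,-24,0]
    - [-5,-24,0]
    - [-5,-24,0]
    - [-5,-24,0]
    - [-5,-24,0]
    - [-5,-24,0]
    - [-5,-24,0]
    - [-5,-24,0]
    - [-5,-24,0]
    - [-5,-24,0]
    - [-5,-24,0]
    - [0,0,-30]
    - [0,0,-40]
    - [0,0,-40]
    - [0,0,-40]
    - [0,0,-40]
    - [0,0,-40]
    - [0,0,0]
    - [0,0,0]
  angular:
    - [3.5,0,0]
    - [3.5,0,0]
    - [3.5,0,0]
    - [3.5,0,0]
    - [3.5,0,0]
    - [3.5,0,0]
    - [3.5,0,0]
    - [3.5,0,0]
    - [3.5,0,0]
    - [3.5,0,0]
    - [3.5,0,0]
    - [3.5,0,0]
    - [0,0,0]
    - [0,0,0]
    - [0,0,0]
    - [0,0,0]
    - [0,0,0]
    - [0,0,0]
    - [0,0,0]
    - [0,0,0]

```text
clock: 4.1
ee_pos: [470.8, -311.2, 93.3]
orientation: [-0.256, 0.665, 0.655, 0.251]
contact_force: [0.0, -0.7, 0.8]
opening: 30.5
grip_force: 0.0
```

```bash
python3 - <<'E'
from h import *
s=robot.observe();print(s['ee_pos'].round(1),s['qpos'].round(2)); R=cv2.Rodrigues
from scipy.spatial.transform import Rotation as Q
q=s['orientation'];print(Q.from_quat([*q[1:],q[0]]).as_matrix().round(3))
a=viewer.grab_frame('scene')[150:345,100:360,::-1]; p=viewer.camera_params('wrist');b=viewer.grab_frame('wrist')[:,:,::-1]
cv2.imwrite('pics/c3.png',np.hstack([cv2.resize(a,(400,300)),cv2.resize(b,(400,300))]))
E
```

```text
[ 470.8 -311.2   93.3] [ 0.35  0.78  0.71  1.47 -0.82  1.77  1.2 ]
[[ 0.016  1.     0.   ]
 [ 0.743 -0.012  0.669]
 [ 0.669 -0.011 -0.743]]
```

View pics/c3.png

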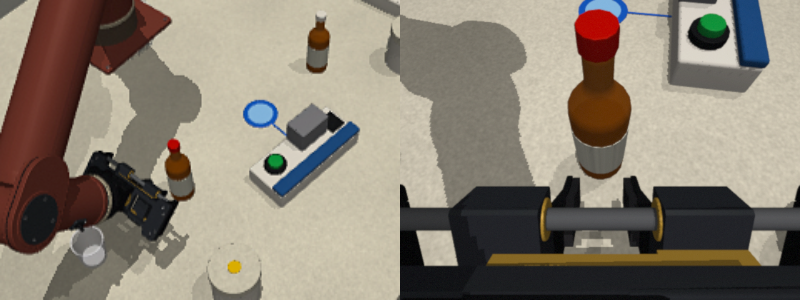

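The wrist view shows the bottle (base at about (600,175)) centred between the fingertips (568 and 635), and the cup is clear. Going down to pushing height now.

Emit:
play_rows:
  translation:
    - [0,8,-20]
    - [0,0,-20]
    - [0,0,-15]
    - [0,0,-12]
    - [0,0,-8]
    - [0,0,-4]
    - [0,0,0]
    - [0,0,0]
  angular:
    - [0,0,0]
    - [0,0,0]
    - [0,0,0]
    - [0,0,0]
    - [0,0,0]
    - [0,0,0]
    - [0,0,0]
    - [0,0,0]

```text
clock: 5.0
ee_pos: [471.4, -302.9, 13.9]
orientation: [-0.255, 0.665, 0.655, 0.252]
contact_force: [-0.2, -1.0, 0.3]
opening: 30.5
grip_force: 0.0
```

Emit:
play_rows:
  translation:
    - [0,4,0]
    - [0,4,0]
    - [0,4,0]
    - [0,3,0]
    - [0,2,0]
    - [0,2,0]
    - [0,2,0]
    - [0,2,0]
    - [0,2,0]
    - [0,2,0]
    - [0,2,0]
    - [0,3,0]
    - [0,3,0]
    - [0,3,0]
    - [0,3,0]
    - [0,3,0]
    - [0,3,0]
    - [0,3,0]
    - [0,2,0]
    - [0,1,0]
  angular:
    - [0,0,0]
    - [0,0,0]
    - [0,0,0]
    - [0,0,0]
    - [0,0,0]
    - [0,0,0]
    - [0,0,0]
    - [0,0,0]
    - [0,0,0]
    - [0,0,0]
    - [0,0,0]
    - [0,0,0]
    - [0,0,0]
    - [0,0,0]
    - [0,0,0]
    - [0,0,0]
    - [0,0,0]
    - [0,0,0]
    - [0,0,0]
    - [0,0,0]

```text
clock: 7.0
ee_pos: [471.3, -249.3, 13.6]
orientation: [-0.255, 0.665, 0.655, 0.252]
contact_force: [0.3, -1.4, 0.6]
opening: 30.3
grip_force: 0.9
```

```bash
python3 - <<'E'
from h import *
a=viewer.grab_frame('scene')[150:345,100:360,::-1]; p=viewer.camera_params('wrist');b=viewer.grab_frame('wrist')[:,:,::-1]
t=viewer.grab_frame('top')[:,:,::-1].copy();e,ax,m=blob(t,(0,140,70),(6,255,255),(360,218),30);print(ray('top',e,180).round(1))
cv2.imwrite('pics/c4.png',np.hstack([cv2.resize(a,(400,300)),cv2.resize(b,(400,300))]))
E
```

```text
[ 469.4 -225.   180. ]
```

View pics/c4.png

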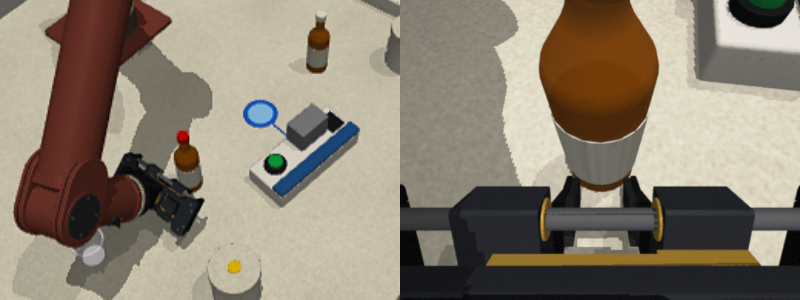

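The bottle is upright and cradled between the fingertips, sliding with them. Pushing on.

Emit:
play_rows:
  translation:
    - [0.1,2,0]
    - [0.1,3,0]
    - [0.1,4,0]
    - [0.1,4,0]
    - [0.1,4,0]
    - [0.1,4,0]
    - [0.1,4,0]
    - [0.1,4,0]
    - [0.1,4,0]
    - [0.1,4,0]
    - [0.1,4,0]
    - [0.1,4,0]
    - [0.1,4,0]
    - [0.1,4,0]
    - [0.1,4,0]
    - [0.1,4,0]
    - [0.1,4,0]
    - [0.1,4,0]
    - [0.1,4,0]
    - [0.1,4,0]
  angular:
    - [0,0,0]
    - [0,0,0]
    - [0,0,0]
    - [0,0,0]
    - [0,0,0]
    - [0,0,0]
    - [0,0,0]
    - [0,0,0]
    - [0,0,0]
    - [0,0,0]
    - [0,0,0]
    - [0,0,0]
    - [0,0,0]
    - [0,0,0]
    - [0,0,0]
    - [0,0,0]
    - [0,0,0]
    - [0,0,0]
    - [0,0,0]
    - [0,0,0]

```text
clock: 9.15
ee_pos: [473.3, -172.3, 13.6]
orientation: [-0.255, 0.665, 0.655, 0.252]
contact_force: [-0.4, -2.2, 0.0]
opening: 30.4
grip_force: 0.9
```

Emit:
play_rows:
  translation:
    - [0.1,4,0]
    - [0.1,4,0]
    - [0.1,4,0]
    - [0.1,4,0]
    - [0.1,4,0]
    - [0.1,4,0]
    - [0.1,4,0]
    - [0.1,4,0]
    - [0.1,4,0]
    - [0.1,4,0]
    - [0.1,4,0]
    - [0.1,4,0]
    - [0.1,4,0]
    - [0.1,4,0]
    - [0.1,4,0]
    - [0.1,4,0]
    - [0.1,4,0]
    - [0.1,4,0]
    - [0.1,4,0]
    - [0.1,4,0]
  angular:
    - [0,0,0]
    - [0,0,0]
    - [0,0,0]
    - [0,0,0]
    - [0,0,0]
    - [0,0,0]
    - [0,0,0]
    - [0,0,0]
    - [0,0,0]
    - [0,0,0]
    - [0,0,0]
    - [0,0,0]
    - [0,0,0]
    - [0,0,0]
    - [0,0,0]
    - [0,0,0]
    - [0,0,0]
    - [0,0,0]
    - [0,0,0]
    - [0,0,0]

```text
clock: 11.15
ee_pos: [475.3, -92.2, 13.5]
orientation: [-0.255, 0.665, 0.655, 0.252]
contact_force: [0.1, -2.0, -1.0]
opening: 30.0
grip_force: 0.9
```

Emit:
play_rows:
  translation:
    - [0.2,4,0]
    - [0.2,4,0]
    - [0.2,4,0]
    - [0.2,4,0]
    - [0.2,4,0]
    - [0.2,4,0]
    - [0.2,4,0]
    - [0.2,4,0]
    - [0.2,4,0]
    - [0.2,4,0]
    - [0.2,3,0]
    - [0.2,2,0]
    - [0.2,1,0]
    - [0.2,1,0]
    - [0,0,0]
    - [0,0,0]
  angular:
    - [0,0,0]
    - [0,0,0]
    - [0,0,0]
    - [0,0,0]
    - [0,0,0]
    - [0,0,0]
    - [0,0,0]
    - [0,0,0]
    - [0,0,0]
    - [0,0,0]
    - [0,0,0]
    - [0,0,0]
    - [0,0,0]
    - [0,0,0]
    - [0,0,0]
    - [0,0,0]

```text
clock: 12.75
ee_pos: [478.1, -45.6, 13.6]
orientation: [-0.255, 0.665, 0.655, 0.252]
contact_force: [-0.9, -1.1, 0.2]
opening: 30.5
grip_force: 0.7
```

```bash
python3 - <<'E'
from h import *
a=viewer.grab_frame('scene')[170:290,190:350,::-1]; b=viewer.grab_frame('wrist')[:,:,::-1]
t=viewer.grab_frame('top')[:,:,::-1].copy();e,ax,m=blob(t,(0,140,70),(6,255,255),(295,222),30);print(ray('top',e,180).round(1))
t=t[194:254,246:326]
cv2.imwrite('pics/c5.png',np.hstack([cv2.resize(a,(400,300)),cv2.resize(t,(400,300))]))
E
```

```text
[476.3 -21.7 180. ]
```

View pics/c5.png

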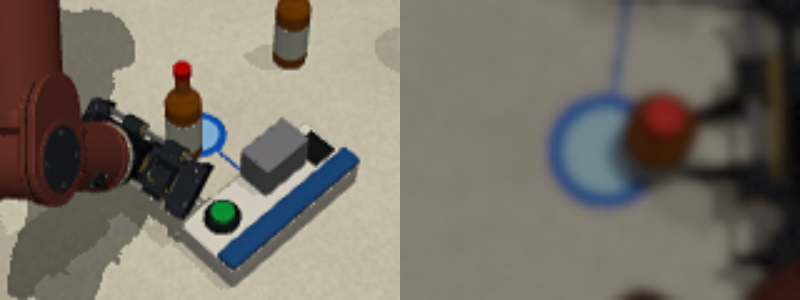

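The bottle is upright at about (476,-22), 34 mm short of the mark's centre. The gripper's far end will come close to the housing, so I back off a little, yaw parallel to the housing front, and then finish the push.

Emit:
play_rows:
  translation:
    - [0,-4,0]
    - [0,-8,0]
    - [-2,0,0]
    - [-2,0,0]
    - [0,5,0]
    - [0,3,0]
    - [0,2,0]
    - [0,2,0]
    - [0,2,0]
    - [0,3,0]
    - [0,3,0]
    - [0,3,0]
    - [0,3,0]
    - [0,3,0]
    - [0,3,0]
    - [0,3,0]
    - [0,3,0]
    - [0,3,0]
    - [0,1,0]
    - [0,0,0]
  angular:
    - [0,0,0]
    - [0,0,0]
    - [0,0,-5]
    - [0,0,-5]
    - [0,0,0]
    - [0,0,0]
    - [0,0,0]
    - [0,0,0]
    - [0,0,0]
    - [0,0,0]
    - [0,0,0]
    - [0,0,0]
    - [0,0,0]
    - [0,0,0]
    - [0,0,0]
    - [0,0,0]
    - [0,0,0]
    - [0,0,0]
    - [0,0,0]
    - [0,0,0]

```text
clock: 14.9
ee_pos: [474.0, -15.2, 13.6]
orientation: [-0.233, 0.719, 0.595, 0.273]
contact_force: [0.0, -0.4, -0.5]
opening: 30.0
grip_force: 0.5
```

```bash
python3 - <<'E'
from h import *
a=viewer.grab_frame('scene')[170:290,190:350,::-1]
t=viewer.grab_frame('top')[:,:,::-1].copy();e,ax,m=blob(t,(0,140,70),(6,255,255),(287,222),30);print(ray('top',e,180).round(1))
t=t[194:254,246:326]
cv2.imwrite('pics/c6.png',np.hstack([cv2.resize(a,(400,300)),cv2.resize(t,(400,300))]))
E
```

```text
[478.    8.4 180. ]
```

View pics/c6.png

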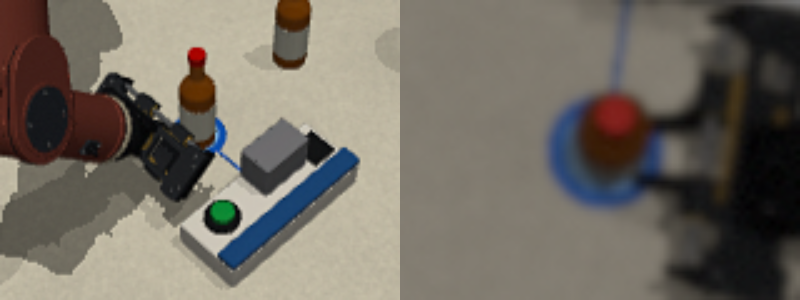

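Emit:
play_rows:
  translation:
    - [0,2,0]
    - [0,1.5,0]
    - [0,1,0]
    - [0,0,0]
    - [0,0,0]
    - [-0.3,-2,0]
    - [-0.6,-4,0]
    - [-2,-10,0]
    - [-3,-18,0]
    - [-4,-20,0]
    - [-4,-20,0]
    - [-2,-10,30]
    - [0,0,50]
    - [0,0,50]
    - [0,0,50]
    - [0,0,30]
    - [0,0,0]
    - [0,0,0]
  angular:
    - [0,0,0]
    - [0,0,0]
    - [0,0,0]
    - [0,0,0]
    - [0,0,0]
    - [0,0,0]
    - [0,0,0]
    - [0,0,0]
    - [0,0,0]
    - [0,0,0]
    - [0,0,0]
    - [0,0,0]
    - [0,0,0]
    - [0,0,0]
    - [0,0,0]
    - [0,0,0]
    - [0,0,0]
    - [0,0,0]
  jaw: 0.35

```text
clock: 16.8
ee_pos: [458.0, -96.4, 223.8]
orientation: [-0.232, 0.72, 0.595, 0.273]
contact_force: [0.2, -0.4, -0.1]
opening: 30.5
grip_force: 0.0
```

```bash
python3 - <<'E'
from h import *
a=viewer.grab_frame('scene')[170:290,190:350,::-1]
t=viewer.grab_frame('top')[:,:,::-1].copy();e,ax,m=blob(t,(0,140,70),(6,255,255),(287,222),20);print(ray('top',e,180).round(1))
p=viewer.camera_params('wrist'); w=viewer.grab_frame('wrist')[:,:,::-1].copy(); cv2.imwrite('pics/w6.png',w)
hsv=cv2.cvtColor(w,cv2.COLOR_BGR2HSV);m=cv2.inRange(hsv,(45,100,60),(80,255,255));print('green',m.sum()/255)
if m.any():
    c=max(cv2.findContours(m,0,1)[0],key=cv2.contourArea);e=cv2.fitEllipse(c);print(e,ray('wrist',e[0],52,p).round(1),ray('wrist',e[0],60,p).round(1))
cv2.imwrite('pics/c7.png',np.hstack([cv2.resize(a,(400,300)),cv2.resize(w,(400,300))]))
E
```

```text
[477.   12.1 180. ]
green 0.0
```

View pics/c7.png

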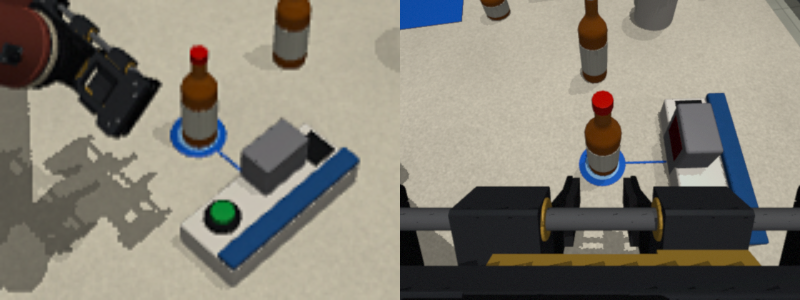

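The bottle stands upright and centred in the mark, which shows all round it. Now I straighten the tool over the button (about (605,-104)) with closed fingers and refine its position.

Emit:
play_rows:
  translation:
    - [12,-1,0]
    - [12,-1,0]
    - [12,-1,0]
    - [12,-1,0]
    - [12,-1,0]
    - [12,-1,0]
    - [12,-1,0]
    - [12,-1,0]
    - [12,0,0]
    - [12,0,0]
    - [12,0,0]
    - [12,0,0]
    - [3,0,0]
    - [0,0,0]
    - [0,0,0]
  angular:
    - [-3.44,0.65,0]
    - [-3.44,0.65,0]
    - [-3.44,0.65,0]
    - [-3.44,0.65,0]
    - [-3.44,0.65,0]
    - [-3.44,0.65,0]
    - [-3.44,0.65,0]
    - [-3.44,0.65,0]
    - [-3.44,0.65,0]
    - [-3.44,0.65,0]
    - [-3.44,0.65,0]
    - [-3.44,0.65,0]
    - [0,0,0]
    - [0,0,0]
    - [0,0,0]
  jaw: 0

```text
clock: 18.45
ee_pos: [604.2, -104.4, 223.0]
orientation: [-0.004, 0.772, 0.635, -0.003]
contact_force: [0.8, -0.3, -0.9]
opening: 0.6
grip_force: 0.0
```

```bash
python3 - <<'E'
from h import *
from scipy.spatial.transform import Rotation as Q
s=robot.observe();q=s['orientation'];print(s['ee_pos'].round(1),Q.from_quat([*q[1:],q[0]]).as_matrix().round(3))
p=viewer.camera_params('wrist'); w=viewer.grab_frame('wrist')[:,:,::-1].copy()
a=viewer.grab_frame('scene')[170:290,190:350,::-1]
hsv=cv2.cvtColor(w,cv2.COLOR_BGR2HSV);m=cv2.inRange(hsv,(45,100,60),(80,255,255));print('green',m.sum()/255)
if m.any():
    c=max(cv2.findContours(m,0,1)[0],key=cv2.contourArea);e=cv2.fitEllipse(c);print(e,[ray('wrist',e[0],z,p).round(1) for z in (50,56,62)])
cv2.imwrite('pics/c8.png',np.hstack([cv2.resize(a,(400,300)),cv2.resize(w,(400,300))]))
E
```

```text
[ 604.2 -104.4  223. ] [[ 0.193  0.981 -0.009]
 [ 0.981 -0.193  0.002]
 [ 0.    -0.01  -1.   ]]
green 858.0
((283.8631286621094, 189.09518432617188), (31.921213150024414, 32.40676498413086), 2.412142515182495) [array([ 605.4, -105.5,   50. ]), array([ 605.7, -104.1,   56. ]), array([ 606. , -102.7,   62. ])]
```

View pics/c8.png

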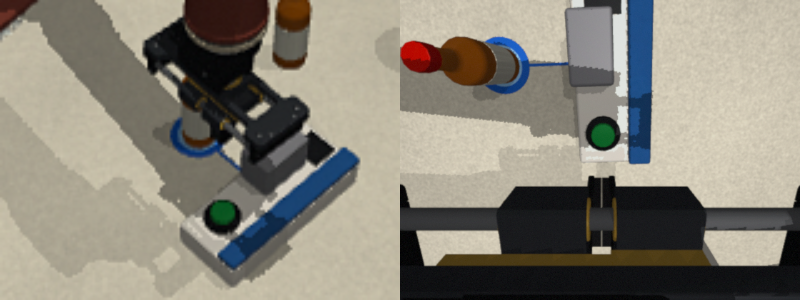

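The wrist view gives the button at (605.7,-104), right under the closed tip. Descending.

Emit:
play_rows:
  translation:
    - [1.5,0.4,-30]
    - [0,0,-40]
    - [0,0,-40]
    - [0,0,-25]
    - [0,0,-10]
    - [0,0,-5]
    - [0,0,0]
    - [0,0,0]
  angular:
    - [0,0,0]
    - [0,0,0]
    - [0,0,0]
    - [0,0,0]
    - [0,0,0]
    - [0,0,0]
    - [0,0,0]
    - [0,0,0]

```text
clock: 19.35
ee_pos: [607.6, -103.0, 75.0]
orientation: [-0.002, 0.772, 0.636, -0.002]
contact_force: [-0.1, -0.4, 0.3]
opening: 0.5
grip_force: 0.0
```

Emit:
play_rows:
  translation:
    - [0,0,-2]
    - [0,0,-2]
    - [0,0,-2]
    - [0,0,-2]
    - [0,0,-2]
    - [0,0,0]
    - [0,0,0]
  angular:
    - [0,0,0]
    - [0,0,0]
    - [0,0,0]
    - [0,0,0]
    - [0,0,0]
    - [0,0,0]
    - [0,0,0]

```text
clock: 20.05
ee_pos: [606.9, -102.6, 63.8]
orientation: [-0.003, 0.772, 0.636, -0.003]
contact_force: [0.3, 0.0, 3.7]
opening: 0.3
grip_force: 1.8
```

Emit:
play_rows:
  translation:
    - [0,0,-1.5]
    - [0,0,-1.5]
    - [0,0,0]
    - [0,0,0]
  angular:
    - [0,0,0]
    - [0,0,0]
    - [0,0,0]
    - [0,0,0]

```text
clock: 20.45
ee_pos: [606.9, -102.6, 61.4]
orientation: [-0.003, 0.772, 0.636, -0.002]
contact_force: [-2.3, 1.5, 13.4]
opening: 0.5
grip_force: 6.1
```

Emit:
play_rows:
  translation:
    - [0,0,-1]
    - [0,0,-1]
    - [0,0,0]
    - [0,0,0]
  angular:
    - [0,0,0]
    - [0,0,0]
    - [0,0,0]
    - [0,0,0]

```text
clock: 20.85
ee_pos: [607.1, -102.7, 61.1]
orientation: [-0.003, 0.772, 0.636, -0.002]
contact_force: [-11.7, 3.7, 29.3]
opening: 0.2
grip_force: 14.6
```

It has hit a hard stop at 29 N. I release in steps to check the spring's travel from the force.

Emit:
play_rows:
  translation:
    - [0,0,2]
    - [0,0,1]
    - [0,0,0]
    - [0,0,0]
  angular:
    - [0,0,0]
    - [0,0,0]
    - [0,0,0]
    - [0,0,0]

```text
clock: 21.25
ee_pos: [606.9, -102.6, 61.6]
orientation: [-0.003, 0.772, 0.636, -0.003]
contact_force: [0.3, 0.4, 6.1]
opening: 0.3
grip_force: 2.4
```

Emit:
play_rows:
  translation:
    - [0,0,2]
    - [0,0,0]
    - [0,0,0]
  angular:
    - [0,0,0]
    - [0,0,0]
    - [0,0,0]

```text
clock: 21.55
ee_pos: [606.8, -102.6, 63.5]
orientation: [-0.003, 0.772, 0.636, -0.003]
contact_force: [1.9, 0.7, 3.9]
opening: 0.2
grip_force: 1.8
```

Emit:
play_rows:
  translation:
    - [0,0,2]
    - [0,0,0]
    - [0,0,0]
  angular:
    - [0,0,0]
    - [0,0,0]
    - [0,0,0]

```text
clock: 21.85
ee_pos: [606.7, -102.7, 65.5]
orientation: [-0.003, 0.772, 0.636, -0.003]
contact_force: [0.4, 0.4, 3.2]
opening: 0.3
grip_force: 1.3
```

Emit:
play_rows:
  translation:
    - [0,0,2]
    - [0,0,0]
    - [0,0,0]
  angular:
    - [0,0,0]
    - [0,0,0]
    - [0,0,0]

```text
clock: 22.15
ee_pos: [606.4, -102.8, 67.4]
orientation: [-0.003, 0.772, 0.636, -0.003]
contact_force: [0.4, 0.3, 1.7]
opening: 0.8
grip_force: 0.7
```

The force drops steadily from about 5 N to 2 N over 6 mm of travel, so that was a full press of the sprung button. Retracting upward.

Emit:
play_rows:
  translation:
    - [0,0,5]
    - [0,0,20]
    - [0,0,40]
    - [0,0,50]
    - [0,0,50]
    - [0,0,30]
    - [0,-40,0]
    - [0,-50,0]
    - [0,-50,0]
    - [0,-30,0]
    - [0,0,0]
    - [0,0,0]
  angular:
    - [0,0,0]
    - [0,0,0]
    - [0,0,0]
    - [0,0,0]
    - [0,0,0]
    - [0,0,0]
    - [0,0,0]
    - [0,0,0]
    - [0,0,0]
    - [0,0,0]
    - [0,0,0]
    - [0,0,0]

```text
clock: 23.35
ee_pos: [606.0, -273.5, 262.3]
orientation: [-0.003, 0.772, 0.635, -0.003]
contact_force: [-0.4, 0.9, 0.0]
opening: 0.8
grip_force: 0.0
```

```bash
python3 - <<'E'
from h import *
a=viewer.grab_frame('scene')[:,:,::-1]
t=viewer.grab_frame('top')[:,:,::-1].copy();e,ax,m=blob(t,(0,140,70),(6,255,255),(287,222),20);print(ray('top',e,180).round(1))
print(robot.observe()['contact_force'].round(1))
cv2.imwrite('pics/c9.png',a)
E
```

```text
[477.1  12.3 180. ]
[ 1.   0.5 -0.9]
```

View pics/c9.png

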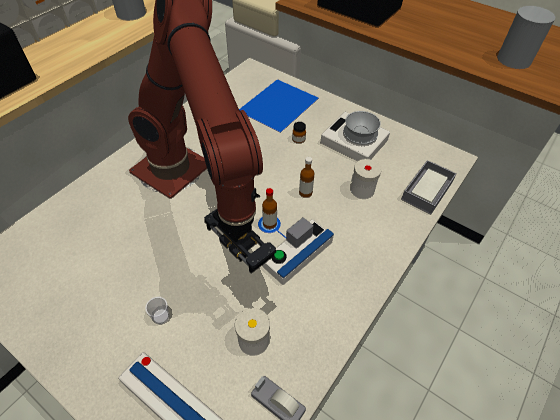

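The red-capped bottle stands in the mark (269,222), the button is up (279,256), everything else is where it was, and the robot is clear.

```bash
python3 -c "from station import order; print(order.sign_off())"
```

```text
the job is handed in; nothing more can be done
None
```

I pushed the red-capped bottle upright to the centre of the blue mark, then pressed the green button fully down and let it come back up; everything else was left in place, and I handed the job in at about 23 s.

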